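# Lay out the bench for plate filling

## Robot

A 7-joint arm with a two-finger parallel gripper is mounted at the origin on the work surface. World frame = base frame: x ahead of the robot, y to its left, z up, the work surface at z = 0. Lengths are in m, angles in rad, forces in N, time in s.
With the tool pointing down it reaches from about 0.4 to 0.9 m from the base axis. Payload 5.5 kg.
Tool frame: the origin (TCP) lies midway between the tips of the shut fingers; the grasp point (between the pads) lies 19 mm behind it (manip.grip_depth is the distance from the TCP to the grasp point, in m); z points along the fingers, y is the line along which they close (so a half turn about z gives the same grasp; the last joint's range is limited). The gripper opens to 92 mm and grips with 3 to 60 N. Pads are 19 mm wide; open, the fingers measure 130 mm over their backs; the gripper's body (75 mm by 190 mm) begins 47 mm behind the grasp point.
Start: joints at [-1.025, 0.501, -0.427, 1.55, 0.221, 1.138, -0.21], TCP at [0.181, 0.624, 0.227] pointing down, gripper open.
Joint ranges: [-2.88, 2.88], [-0.31, 2.03], [-1.54, 1.56], [0.2, 2.42], [-1.41, 4.55], [0.19, 2.02], [-2.57, 2.57]. Speed limits (rad/s): [2.57, 2.57, 3.14, 3.14, 3.14, 3.14, 3.14].

## Interface

Orientations are given as a unit quaternion [x, y, z, w].
In Python, from bench import manip, effector, viewer gives the robot as it stands. Calls block until the motion is done:
- manip.move_pose(position, orientation): joint-space move of the TCP to a pose.
- manip.servo_line(position, ori=None, vel=0.15): straight line of the TCP; ori=None keeps the orientation; vel is the mean speed in m/s.
- manip.movej(angles): joint-space move.
- effector.open_jaws() and effector.close(f_grip=None): open the fingers fully, or close them until they stop; f_grip is the grip in N (None keeps the last).
- manip.sleep(seconds).
- manip.solve_ik(position, orientation): joint angles nearest the present ones, or None.
- viewer.get_image(name): name is "scene" or "top" or "wrist"; returns the picture (480x640x3 uint8, red, green, blue); there is no depth.
- viewer.get_calibration(name): a dict with "vfov" (degrees; the focal length in pixels is half the picture's height over the tangent of half this angle, whatever the lens; pixels are square), "cx", "cy" (the principal point, pixels), "eye" and "attitude" of the camera in the world. Camera axes: x right, y down, z forward; pixel columns grow to the right and rows downward; lengths in m; the calibration is good to about 2 mm. A picture is of the moment at which its call begins: read the wrist's pose just before it. get_calibration takes no time and is no camera call; for the wrist camera it gives the pose at the moment of the call.
A pose or a line that the arm cannot do raises manip.PlanningError and nothing moves.
- manip.hand_in(): hands the job in; it is judged then, once.
Readings, each from a call of its own:
- manip.current_clock(): time.
- manip.current_q(): joint angles.
- manip.current_joint_velocities(): joint speeds.
- manip.current_tau(): joint torques, N m.
- manip.current_tool_pos(): TCP position.
- manip.current_tcp_rot(): TCP orientation.
- manip.current_force(): force on the tool from outside, world axes, zero at the start.
- manip.current_wrist_torque(): the same for the moment, N m.
- manip.current_finger_gap(): finger opening in m.
- manip.current_gripper_force(): force on a finger pad.
Only numpy, scipy, OpenCV 4.12 (cv2) and the standard library are available. Lean on these libraries where they do the work, as an engineer would, in place of code of your own. Each camera call takes 0.05 s, during which the arm holds its last target. There are 200 camera calls.

## Task

Lay out the lab bench for plate filling: stand each amber glass jar in the round coaster that fits it, seat the metal tube block flat inside the rectangular tray, and lay the white trough lengthwise down the sloping stand, with its end against the cleat at the low end. Keep the jars upright and set them down gently; the order is free.

Things in the scene. Friction and masses are not known exactly. Their poses are not given: they have to be found in the camera images.
- jar_wide: The wider of two round amber glass jars with white screw lids: body 64 mm across, 85 mm high in all (straight glass wall up to 59 mm, lid 55 mm across on top), about 0.3 kg, loose, upright. Origin: centre of the underside, z up its axis.
- jar_narrow: The narrower round amber glass jar with a white lid: body 44 mm across, 75 mm high in all (straight glass wall up to 49 mm, lid 38 mm across), about 0.14 kg, loose, upright. Origin: centre of the underside, z up its axis.
- tube_block: Solid aluminium microtube block with ten dark wells in its top, 80 (x) x 45 (y) x 30 (z) mm, about 0.26 kg, loose. Origin: centre of the underside; x along its length. Either way round will do.
- trough: White plastic reagent trough, an empty open-topped box 100 (x) x 46 (y) x 32 (z) mm with 3 mm walls, about 0.09 kg, loose. Origin: centre of the underside; x along its length. Either way round will do.
- coaster_wide: Larger round blue coaster, fixed: a flat recess 80 mm across inside a rim 7 mm thick; outside 94 mm across, rim top 14 mm and recess floor 4 mm above the bench. For jar_wide. Origin: centre of the underside.
- coaster_narrow: Smaller round blue coaster, fixed: a flat recess 60 mm across inside a rim 7 mm thick; outside 74 mm across, rim top 14 mm and recess floor 4 mm above the bench. For jar_narrow. Origin: centre of the underside.
- tray: Blue rectangular low tray, fixed: outside 108 (x) x 73 (y) mm, walls 6 mm, so 96 x 61 mm inside; rim top 14 mm and floor 6 mm above the bench. For tube_block, long side along long side. Origin: centre of the underside.
- stand: Blue sloping stand, fixed, about 126 (x) x 76 (y) mm: a flat plate rising at 15 degrees towards its own +x, its surface 12 mm above the bench at the low (-x) end, 29 mm over the origin, 46 mm at the high end; no side rails. A cleat 10 mm high, 8 mm thick runs across the low end, its inner face 57 mm down the slope from the plate's middle. Frame level; origin on the bench under the middle.
- seat (a point): The point on the stand's sloping surface where the middle of the trough's underside lies when the trough is centred across the stand with its end touching the cleat: 7 mm down the slope from the plate's middle. Axes as the stand's (level, x uphill).
Things that resemble listed ones, but are neither listed nor needed, are in the scene too. Leave any green or red look-alike of the jar_narrow alone.

How it is judged:
At the end, for the whole second after the job is handed in: Each jar upright on the floor of its coaster, the block flat on the tray floor (each within 13 mm of centre; block in line within 20 deg), the trough flat on the slope, end within 10 mm of the cleat, 13 mm of the middle sideways, in line within 11 deg; all released and at rest (horizontal distance between jar_wide and coaster_wide below 0.013 m and z of jar_wide in the frame of coaster_wide between 0.001 and 0.009 m and angle between each of jar_wide, jar_narrow, tube_block's own z axis and vertical below 0.1 rad and horizontal distance between jar_narrow and coaster_narrow below 0.013 m and z of jar_narrow in the frame of coaster_narrow between 0.001 and 0.009 m and horizontal distance between tube_block and tray below 0.013 m and z of tube_block in the frame of tray between 0.001 and 0.009 m and angle between the x axis of tube_block and the x axis of tray, either way round below 0.35 rad and x of trough in the frame of seat between -0.006 and 0.01 m and y of trough in the frame of seat between -0.013 and 0.013 m and z of trough in the frame of seat between -0.005 and 0.007 m and angle between the y axis of trough and the y axis of stand, either way round below 0.2 rad and angle between trough's own z axis and vertical between 0.18 and 0.34 rad and linear speed of each of jar_wide, jar_narrow, tube_block, trough below 0.02 m/s and angular speed of each of jar_wide, jar_narrow, tube_block, trough below 0.15 rad/s); the robot touches nothing.
It fails at once if jar wide tipped over (more than 40 degrees) (angle between jar_wide's own z axis and vertical above 0.7 rad).
It fails at once if jar narrow tipped over (more than 40 degrees) (angle between jar_narrow's own z axis and vertical above 0.7 rad).
It fails at once if the wide jar set down hard (over 60 N between it and a coaster) (contact force between jar_wide and coaster_wide above 60 N).
It fails at once if the narrow jar set down hard (over 60 N between it and a coaster) (contact force between jar_narrow and coaster_narrow above 60 N).
It also fails if it takes over 112 s, if anything falls off the work surface, if the arm or the gripper's body presses on something with over 40 N, if the wrist force passes 120 N, or if a joint passes its speed limit or range.

## Working session

There is one attempt and no reset: what is moved stays moved. The work goes in short steps, each a Python script; the robot and the scene stay as the last script left them, time stands still between calls to the robot, and variables do not carry over. Pictures are saved under pics/ and viewed, at most 14 in all, crops included, and the job is handed in when it is done.

```bash
mkdir -p pics; ls
python3 - <<'E'
from bench import manip, effector, viewer
import cv2
for n in ("scene","top"):
    im=viewer.get_image(n); cv2.imwrite(f"pics/{n}0.png",im[:,:,::-1]); print(n,viewer.get_calibration(n))
print(viewer.get_calibration("wrist"),manip.current_tool_pos(),manip.current_tcp_rot(),manip.current_clock())
E
```

```text
pics
scene {'vfov': 55.11461743494458, 'cx': 321.38957062890063, 'cy': 244.2868336631738, 'eye': array([1.11059176, 0.53427909, 0.87341511]), 'attitude': array([ 0.37970787,  0.84927419, -0.33650834, -0.14600488])}
top {'vfov': 44.51398184718122, 'cx': 319.2054467271213, 'cy': 242.277624261363, 'eye': array([0.40929926, 0.01472257, 1.61765754]), 'attitude': array([-0.70517982,  0.70787089, -0.02794794,  0.02931102])}
{'vfov': 64.61190833870691, 'cx': 318.16731882490456, 'cy': 242.90422092304524, 'eye': array([0.11220278, 0.64404388, 0.38356794]), 'attitude': array([0.79218462, 0.59471759, 0.08118459, 0.11028864])} [0.18124444 0.62355994 0.22577309] [ 1.40895119e-01  9.90024133e-01 -8.70646297e-04 -1.52895294e-04] 0.1
```

View pics/top0.png

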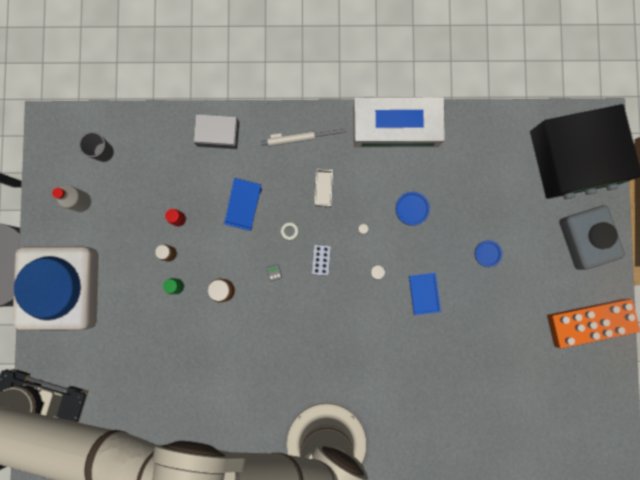

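View pics/scene0.png

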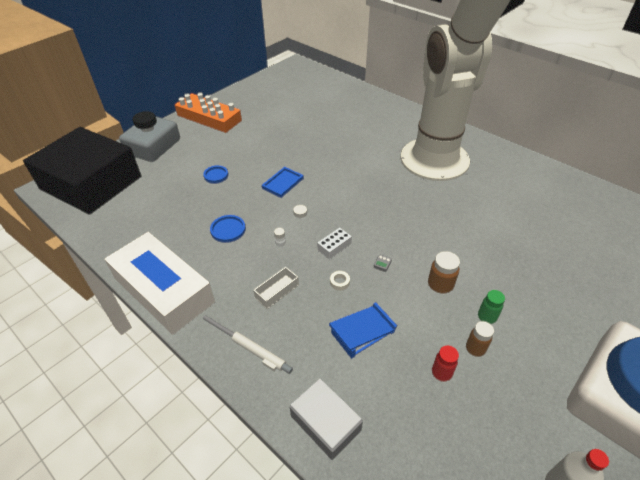

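Top picture:
- Wide jar at (219,290), narrow jar with white lid at (165,253). Its look-alikes are red (174,217) and green (172,286).
- Small round white clutter at (378,272), (363,229) and a ring at (289,231).
- Block (321,260). The gadget at (274,272) is clutter.
- Trough (324,187). The grey box (216,130) is clutter.
- Stand (243,204), tray (424,293).
- Coasters: wide (412,208), narrow (488,253).

By description I choose the white-lidded jar at (165,253), and I'll check it in a close crop.

```bash
cat > h.py <<'E'
import numpy as np, cv2
from scipy.spatial.transform import Rotation as R
from bench import manip, effector, viewer
def ray(cal,u,v):
    f=240/np.tan(np.radians(cal["vfov"])/2)
    d=R.from_quat(cal["attitude"]).apply([(u-cal["cx"])/f,(v-cal["cy"])/f,1.0]); return np.array(cal["eye"]),d
def px2w(cal,u,v,z):
    e,d=ray(cal,u,v); return e+d*(z-e[2])/d[2]
def w2px(cal,p):
    f=240/np.tan(np.radians(cal["vfov"])/2)
    c=R.from_quat(cal["attitude"]).inv().apply(np.array(p)-cal["eye"]); return f*c[0]/c[2]+cal["cx"],f*c[1]/c[2]+cal["cy"]
def down(a,tilt=None):
    """tool z down, tool y (closing) at world angle a; optional extra world rotation"""
    r=R.from_matrix(np.column_stack([[np.sin(a),-np.cos(a),0],[np.cos(a),np.sin(a),0],[0,0,-1]]))
    # x = y cross z
    y=np.array([np.cos(a),np.sin(a),0]);z=np.array([0,0,-1.]);r=R.from_matrix(np.column_stack([np.cross(y,z),y,z]))
    return ((tilt*r) if tilt else r).as_quat()
E
python3 - <<'E'
from h import *
im=cv2.imread("pics/top0.png"); cal=viewer.get_calibration("top")
hsv=cv2.cvtColor(im,cv2.COLOR_BGR2HSV)
m=cv2.inRange(hsv,(105,150,60),(125,255,255))
for c in cv2.findContours(m,cv2.RETR_EXTERNAL,cv2.CHAIN_APPROX_NONE)[0]:
    if cv2.contourArea(c)<200: continue
    w=np.array([px2w(cal,u+.0,v+.0,0.014)[:2] for u,v in c[:,0]],np.float32)
    (x,y),s,a=cv2.minAreaRect(w*1000); print("blue",c[:,0].mean(0).round(),round(x),round(y),np.round(s),round(a,1))
for n,u,v,z in [("wide",219.5,289.5,.085),("narrow",164,253,.075),("green",172,286,.075),("red",174,217,.075),("block",321,260,.03),("trough",324,187.5,.032)]:
    print(n,px2w(cal,u,v,z).round(4))
a=cv2.resize(im[165:315,140:340],None,fx=4,fy=4,interpolation=cv2.INTER_CUBIC); cv2.imwrite("pics/c1.png",a)
E
```

```text
blue [424. 293.] 399 -268 [105.  71.] 6.5
blue [ 46. 288.] 415 764 [167. 159.] 45.8
blue [488. 253.] 508 -444 [66. 66.] 88.5
blue [412. 208.] 632 -238 [88. 89.] 44.6
blue [242. 204.] 647 230 [ 77. 130.] 76.3
blue [399. 118.] 885 -208 [126.  43.] 89.7
wide [0.4113 0.2777 0.085 ]
narrow [0.5078 0.4268 0.075 ]
green [0.4209 0.4043 0.075 ]
red [0.6032 0.402  0.075 ]
block [0.49   0.0129 0.03  ]
trough [0.6882 0.0039 0.032 ]
```

View pics/c1.png

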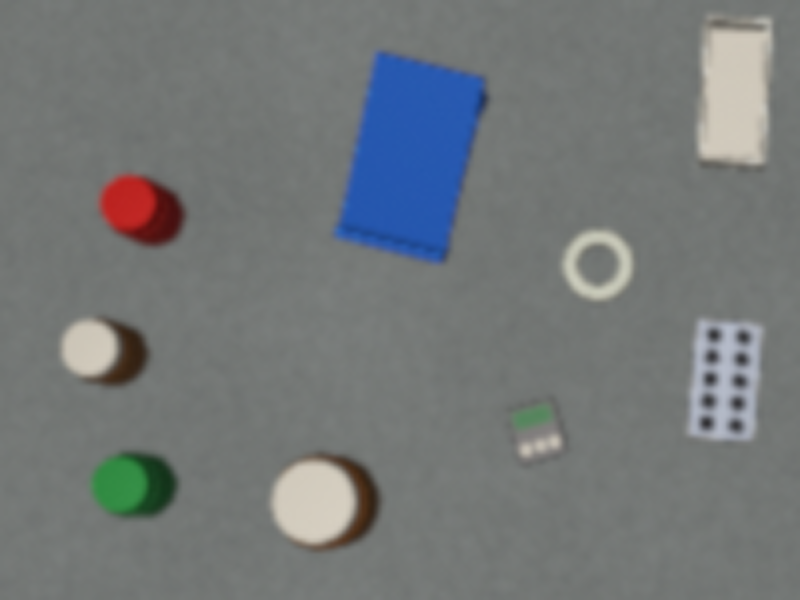

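Crop: the white-lidded amber jar at (90,348) is clearly jar_narrow, with red above it at (130,205) and green below it at (122,484). The wide jar lid is at (313,502). The stand's cleat is at its lower edge, (338,236)–(445,260), which is the low end, so uphill is upward in the image. Next I'll check IK and take close wrist views.

Run:
```python
from h import *
for n,p in dict(nar=(.507,.427),wide=(.411,.278),block=(.49,.013),trough=(.688,.004),stand=(.647,.23),tray=(.399,-.268),cn=(.508,-.444),cw=(.632,-.238)).items():
    print(n,[(d, manip.solve_ik([*p,.04],down(np.radians(d))) is not None, manip.solve_ik([*p,.2],down(np.radians(d))) is not None) for d in (-120,-90,-60,60,90,120)])
manip.move_pose([.49,.30,.30],down(np.radians(90)))
c=viewer.get_calibration("wrist"); im=viewer.get_image("wrist"); cv2.imwrite("pics/w1.png",im[:,:,::-1]); np.save("w1.npy",c)
print(c,manip.current_tool_pos(),manip.current_clock())
```

```text
Traceback (most recent call last):
  File "h.py", line 14, in down
    r=R.from_matrix(np.column_stack([[np.sin(a),-np.cos(a),0],[np.cos(a),np.sin(a),0],[0,0,-1]]))
  File "scipy/spatial/transform/_rotation.pyx", line 1143, in scipy.spatial.transform._rotation.Rotation.from_matrix
ValueError: Non-positive determinant (left-handed or null coordinate frame) in rotation matrix 0: [[-0.8660254 -0.5        0.       ]
 [ 0.5       -0.8660254  0.       ]
 [ 0.         0.        -1.       ]].
```

```bash
sed -i '/r=R.from_matrix(np.column_stack(\[\[np.sin/d;/# x = y cross/d' h.py
python3 - <<'E'
from h import *
for n,p in dict(nar=(.507,.427),wide=(.411,.278),block=(.49,.013),trough=(.688,.004),stand=(.647,.23),tray=(.399,-.268),cn=(.508,-.444),cw=(.632,-.238)).items():
    print(n,[(d, *(int(manip.solve_ik([*p,z],down(np.radians(d))) is not None) for z in (.04,.2))) for d in (-120,-90,-60,60,90,120)])
manip.move_pose([.49,.30,.30],down(np.radians(90)))
c=viewer.get_calibration("wrist"); im=viewer.get_image("wrist"); cv2.imwrite("pics/w1.png",im[:,:,::-1]); np.save("w1.npy",c)
print(c,manip.current_tool_pos(),manip.current_clock())
E
```

```text
nar [(-120, 1, 1), (-90, 1, 1), (-60, 1, 1), (60, 1, 1), (90, 1, 1), (120, 1, 1)]
wide [(-120, 1, 1), (-90, 1, 1), (-60, 1, 1), (60, 1, 1), (90, 1, 1), (120, 1, 1)]
block [(-120, 1, 1), (-90, 1, 1), (-60, 1, 1), (60, 1, 1), (90, 1, 1), (120, 1, 1)]
trough [(-120, 1, 1), (-90, 1, 1), (-60, 1, 1), (60, 1, 1), (90, 1, 1), (120, 1, 1)]
stand [(-120, 1, 1), (-90, 1, 1), (-60, 1, 1), (60, 1, 1), (90, 1, 1), (120, 1, 1)]
tray [(-120, 1, 1), (-90, 1, 1), (-60, 1, 1), (60, 1, 1), (90, 1, 1), (120, 1, 1)]
cn [(-120, 1, 1), (-90, 1, 1), (-60, 1, 1), (60, 1, 1), (90, 1, 1), (120, 1, 1)]
cw [(-120, 1, 1), (-90, 1, 1), (-60, 1, 1), (60, 1, 1), (90, 1, 1), (120, 1, 1)]
{'vfov': 64.61190833870691, 'cx': 318.16731882490456, 'cy': 242.90422092304524, 'eye': array([0.41718213, 0.300905  , 0.45770261]), 'attitude': array([0.69995566, 0.70099947, 0.09665451, 0.09653872])} [0.48906274 0.30147445 0.29984647] 1.8083
```

View pics/w1.png

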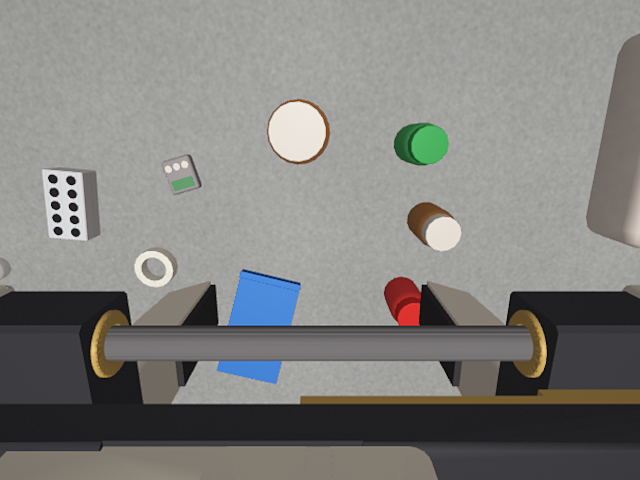

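The wrist view agrees with the top view: wide lid at (298,131), narrow white lid at (443,233), green (429,144), red (403,305), block top corners (42,169),(83,169),(89,239),(48,239), cleat (240,271)–(300,287).

Run:
```python
from h import *
c=np.load("w1.npy",allow_pickle=True).item(); t=viewer.get_calibration("top")
print("nar",px2w(c,443,233,.075),px2w(t,140+90/4,165+348/4,.075))
print("wide",px2w(c,298.5,131,.085),px2w(t,140+313.5/4,165+501.5/4,.085))
q=np.array([px2w(c,u,v,.03) for u,v in [(42,169),(83,169),(89,239),(48,239)]]);print("blk w",q.mean(0),q.round(3)[:,:2].tolist())
q=np.array([px2w(t,140+u/4,165+v/4,.03) for u,v in [(700,320),(762,324),(753,439),(688,436)]]);print("blk t",q.mean(0),q.round(3)[:,:2].tolist())
q=np.array([px2w(t,140+u/4,165+v/4,.032) for u,v in [(708,18),(772,18),(767,167),(698,163)]]);print("tr t",q.mean(0),q.round(3)[:,:2].tolist())
# stand: fit pose to 4 plate/cleat corners seen in top + 2 in wrist
from scipy.optimize import least_squares
s,co=np.sin(np.radians(15)),np.cos(np.radians(15))
def P(p,d,l,h): # d along slope, l lateral, h normal
    x,y,a=p; lx=d*co-h*s; z=.029+d*s+h*co
    return [x+lx*np.cos(a)-l*np.sin(a), y+lx*np.sin(a)+l*np.cos(a), z]
obs=[(t,.065,.038,0,140+380/4,165+52/4),(t,.065,-.038,0,140+485/4,165+78/4),(t,-.065,.038,.01,140+337/4,165+236/4),(t,-.065,-.038,.01,140+444/4,165+262/4),(c,-.065,.038,.01,300,287),(c,-.065,-.038,.01,240,271)]
f=lambda p:np.ravel([np.array(w2px(k,P(p,d,l,h)))-(u,v) for k,d,l,h,u,v in obs])
r=least_squares(f,[.647,.23,-.23],loss="soft_l1");print("stand",r.x,np.round(r.fun,1))
np.save("stand.npy",r.x)
```

```text
nar [0.51388713 0.43082751 0.075     ] [0.5104173 0.430815  0.075    ]
wide [0.41250091 0.28235789 0.085     ] [0.40900383 0.28064926 0.085     ]
blk w [0.49289334 0.01342271 0.03      ] [[0.453, -0.006], [0.453, 0.04], [0.533, 0.034], [0.533, -0.014]]
blk t [0.49023157 0.01167063 0.03      ] [[0.531, 0.029], [0.528, -0.013], [0.45, -0.007], [0.452, 0.037]]
tr t [0.6872894  0.00370446 0.032     ] [[0.738, 0.023], [0.738, -0.021], [0.635, -0.017], [0.638, 0.03]]
stand [ 0.64737398  0.22518148 -0.26424445] [-0.  -1.9  0.7 -1.2 -0.6 -1.5 -0.6 -0.9  0.1 -1.5 -0.3 -0.8]
```

```bash
cat >> h.py <<'E'
def pick(xy,z,a,grip,lift=.2):
    q=down(a); manip.move_pose([*xy,.20],q); manip.servo_line([*xy,z+.03],vel=.25); manip.servo_line([*xy,z],vel=.06)
    effector.close(grip); print("gap",manip.current_finger_gap(),"F",manip.current_gripper_force())
    manip.servo_line([*xy,lift],vel=.2); print("lifted gap",manip.current_finger_gap(),"F",manip.current_force().round(2),"t",manip.current_clock())
def lower(p,dz_free,maxstep=9,thr=1.5):
    """p = expected contact TCP; descend in 1 mm steps from dz_free above it until the load is borne"""
    p=np.array(p,float); manip.servo_line(p+[0,0,dz_free],vel=.15); manip.sleep(.15); f0=manip.current_force()[2]
    for i in range(maxstep):
        z=p[2]+dz_free-.001*(i+1); manip.servo_line([p[0],p[1],z],vel=.02); f=manip.current_force()[2]
        if f-f0>thr: break
    print("lower",i,"dz",round(z-p[2],4),"tcp",manip.current_tool_pos().round(4),"f",round(f-f0,2))
def release(up=.22):
    effector.open_jaws(); p=manip.current_tool_pos(); manip.servo_line([p[0],p[1],p[2]+.05],vel=.1); manip.servo_line([p[0],p[1],up],vel=.3); print("t",manip.current_clock())
E
python3 - <<'E'
from h import *
pick((.411,.2815),.027,np.radians(90),25)
manip.move_pose([.58,-.29,.26],down(np.radians(90)))
c=viewer.get_calibration("wrist"); im=viewer.get_image("wrist"); cv2.imwrite("pics/w2.png",im[:,:,::-1]); np.save("w2.npy",c)
print(manip.current_finger_gap(),manip.current_force(),manip.current_clock())
E
```

```text
gap 0.06345267374342622 F 25.00029453600291
lifted gap 0.06366435272138014 F [-0.71 -0.47 -4.12] t 5.35
0.06294243448419468 [ 0.65406318 -0.67526648 -4.64575659] 7.55
```

View pics/w2.png

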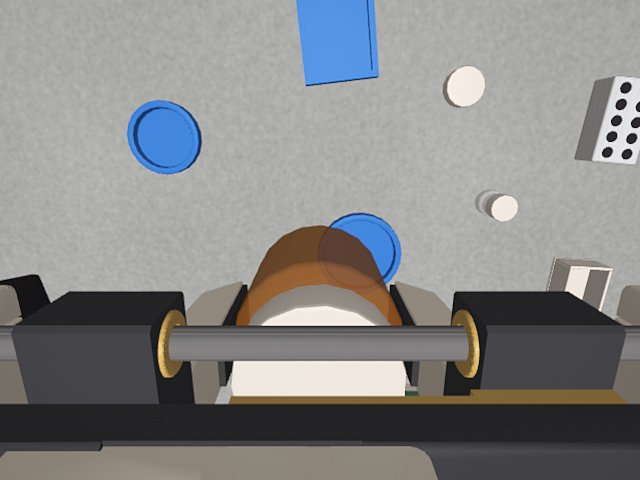

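Wrist view with the wide jar held: narrow coaster spans about x 128–201, y 100–174. Wide coaster is partly behind the jar, with rim right at 401, top at 213 and bottom near 291. Tray far edge runs (306,85)–(378,76).

Run:
```python
from h import *
c=np.load("w2.npy",allow_pickle=True).item(); t=viewer.get_calibration("top")
im=cv2.imread("pics/w2.png");m=cv2.inRange(cv2.cvtColor(im,cv2.COLOR_BGR2HSV),(100,130,60),(125,255,255))
for k in cv2.findContours(m,cv2.RETR_EXTERNAL,cv2.CHAIN_APPROX_NONE)[0]:
    if cv2.contourArea(k)<200: continue
    w=np.array([px2w(c,u,v,.012)[:2]*1000 for u,v in k[:,0]],np.float32); print(k[:,0].min(0),k[:,0].max(0),cv2.minEnclosingCircle(w))
print("cw w top/bot/right",[px2w(c,u,v,.014).round(4) for u,v in [(362,213),(365,291),(401,252)]])
print("tray far",[px2w(c,u,v,.014).round(4) for u,v in [(306,85),(378,76)]])
im=cv2.imread("pics/top0.png")[165:315,375:525]; cv2.imwrite("pics/c2.png",cv2.resize(im,None,fx=4,fy=4,interpolation=cv2.INTER_CUBIC))
```

```text
[330 213] [400 283] ((633.6449584960938, -239.96966552734375), 47.05919647216797)
[127 101] [200 173] ((510.68548583984375, -447.1016845703125), 37.792545318603516)
[296   0] [378  85] ((418.56695556640625, -269.6940612792969), 51.56037521362305)
cw w top/bot/right [array([ 0.5887, -0.2407,  0.014 ]), array([ 0.6795, -0.2342,  0.014 ]), array([ 0.6327, -0.1958,  0.014 ])]
tray far [array([ 0.4602, -0.3004,  0.014 ]), array([ 0.4518, -0.2296,  0.014 ])]
```

View pics/c2.png

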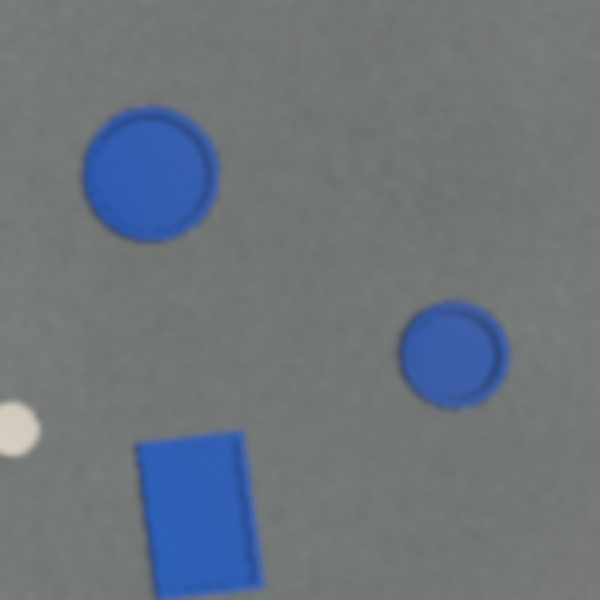

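Top crop: coasters at (151,174) and (455,355), tray rectangle (137,443),(243,432),(262,587),(155,597). Both views agree to about 3 mm, so I'll place the wide jar and then fetch the narrow one.

Run:
```python
from h import *
xy=(.633,-.239); manip.move_pose([*xy,.15],down(np.radians(90))); lower([*xy,.031],.008,13); 
release()
pick((.512,.431),.020,np.radians(90),20)
xy=(.5095,-.446); manip.move_pose([*xy,.18],down(np.radians(90))); lower([*xy,.024],.008,13,1.0); release()
im=viewer.get_image("scene"); cv2.imwrite("pics/s2.png",cv2.resize(im[100:300,150:450,::-1],None,fx=2.5,fy=2.5))
```

```text
lower 7 dz 0.0 tcp [ 0.6332 -0.2391  0.0313] f 2.35
t 13.125
gap 0.043349512196586816 F 19.999847375729587
lifted gap 0.04342449290653116 F [-1.18  0.41 -1.22] t 18.8083
lower 8 dz -0.001 tcp [ 0.5096 -0.4461  0.024 ] f 5.77
t 27.6333
```

View pics/s2.png

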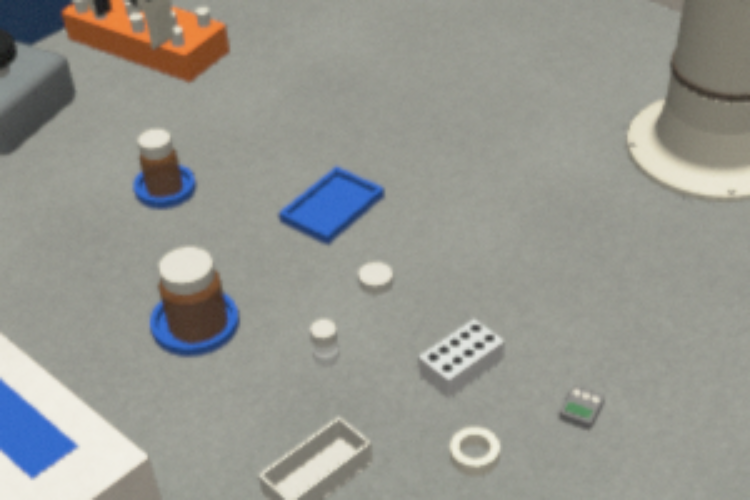

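Both jars stand in their coasters. Next is the block, followed by one wrist view of the trough and stand together.

Run:
```python
from h import *
pick((.4915,.0125),.0105,np.radians(85),30,.12)
xy=(.401,-.2695); manip.move_pose([*xy,.12],down(np.radians(96.6))); lower([*xy,.0165],.006,8,1.5); release(.2)
manip.move_pose([.745,.11,.27],down(np.radians(90)))
c=viewer.get_calibration("wrist"); im=viewer.get_image("wrist"); cv2.imwrite("pics/w3.png",im[:,:,::-1]); np.save("w3.npy",c)
t=viewer.get_calibration("top"); print(manip.current_clock())
```

```text
gap 0.04424112695614723 F 30.00010907649994
lifted gap 0.044857702522171326 F [-0.42  0.19 -2.95] t 32.3083
lower 6 dz -0.001 tcp [ 0.4011 -0.2696  0.0165] f 13.81
t 38.3
40.225
```

View pics/w3.png

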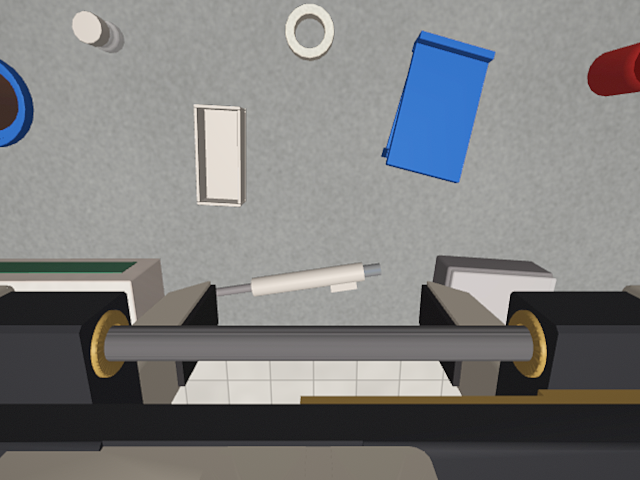

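The clear view shows the trough's top corners near (194,105),(242,107),(242,205),(197,204), and the stand between the cleat edge (420,32)–(495,51) and high edge (386,164)–(459,182). I'll enlarge it for accurate corners.

Run:
```python
import cv2,numpy as np
im=cv2.imread("pics/w3.png"); a=im[20:220,380:500]; b=im[90:220,185:250]
A=cv2.resize(a,None,fx=3,fy=3,interpolation=cv2.INTER_CUBIC); B=cv2.resize(b,None,fx=4,fy=4,interpolation=cv2.INTER_CUBIC)
o=np.zeros((600,640,3),np.uint8); o[:,:360]=A; o[:520,370:630]=B; cv2.imwrite("pics/c3.png",o)
```

```text
(no output)
```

View pics/c3.png

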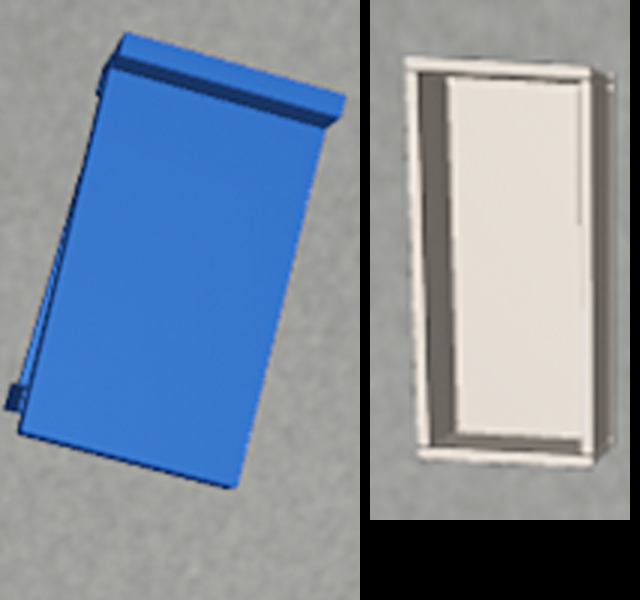

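Stand crop: cleat outer top edge (125,35)–(346,97), high edge (20,432)–(237,488). Trough top corners (405,58),(594,66),(594,464),(418,462).

Run:
```python
from h import *
from scipy.optimize import least_squares
c=np.load("w3.npy",allow_pickle=True).item(); t=viewer.get_calibration("top")
q=np.array([px2w(c,185+(u-370)/4,90+v/4,.032)[:2] for u,v in [(405,58),(594,66),(594,464),(418,462)]])
r=cv2.minAreaRect((q*1000).astype(np.float32)); print("trough",q.mean(0),r, q.round(4).tolist(),np.degrees(np.arctan2(*((q[3]+q[2]-q[0]-q[1])[::-1]))))
s,co=np.sin(np.radians(15)),np.cos(np.radians(15))
def P(p,d,l,h):
    x,y,a=p; lx=d*co-h*s; z=.029+d*s+h*co
    return [x+lx*np.cos(a)-l*np.sin(a), y+lx*np.sin(a)+l*np.cos(a), z]
W=lambda u,v:(380+u/3,20+v/3); T=lambda u,v:(140+u/4,165+v/4)
wo=[(c,.065,-.038,0,*W(20,432)),(c,.065,.038,0,*W(237,488)),(c,-.065,-.038,.01,*W(125,35)),(c,-.065,.038,.01,*W(346,97))]
to=[(t,.065,.038,0,*T(380,52)),(t,.065,-.038,0,*T(485,78)),(t,-.065,.038,.01,*T(337,236)),(t,-.065,-.038,.01,*T(444,262))]
for obs in (wo,to,wo+to):
    f=lambda p:np.ravel([np.array(w2px(k,P(p,d,l,h)))-(u,v) for k,d,l,h,u,v in obs])
    r=least_squares(f,[.647,.23,-.23]);print("stand",r.x,np.round(r.fun,1))
```

```text
trough [0.69362574 0.00509082] ((693.9620971679688, 5.081691741943359), (46.38534164428711, 101.15909576416016), 86.70700073242188) [[0.6428, -0.0152], [0.6448, 0.0311], [0.7438, 0.0254], [0.7431, -0.021]] -3.30472334592287
stand [ 0.64882447  0.22674692 -0.25156958] [-0.3  0.4  0.2  0.8 -0.3 -0.9  0.4 -0.2]
stand [ 0.64362198  0.22489669 -0.24657144] [-0.4 -0.3  0.5 -0.2 -0.1  0.2 -0.   0.3]
stand [ 0.64828653  0.22650015 -0.25111186] [-0.5 -0.1  0.   0.3 -0.6 -1.5  0.2 -0.8 -0.8 -2.1  0.  -1.8 -0.8 -1.6
 -0.7 -1.3]
```

Run:
```python
from h import *
x0,y0,yaw=.646,.226,-.250
Rs=R.from_euler("z",yaw)*R.from_euler("y",-15,degrees=True)
P=lambda d,h:np.array([x0,y0,.029])+Rs.apply([d,0,h])
tilt=Rs*R.from_euler("z",-yaw); q=down(yaw+np.pi/2,tilt)
print(manip.solve_ik(P(-.003,.006),q) is not None, R.from_quat(q).apply([0,0,1]), Rs.apply([0,0,1]))
pick((.6905,.0045),.006,np.radians(86.7),10,.15)
manip.move_pose(P(-.003,.09),q); manip.servo_line(P(-.003,.014),vel=.12); manip.sleep(.15); f0=manip.current_force()
n=Rs.apply([0,0,1]); e=Rs.apply([1,0,0])
for i in range(11):
    h=.013-.001*i; manip.servo_line(P(-.003,h),vel=.02); f=(manip.current_force()-f0)
    if f@n>1.5: break
print("down h",h,"f",f.round(2),f@n)
f1=manip.current_force()
for j in range(7):
    d=-.004-.001*j; manip.servo_line(P(d,h),vel=.02); g=manip.current_force()-f1
    print(round(d,4),round(g@e,2),round(g@n,2))
    if g@e>3: break
print(manip.current_tool_pos(),manip.current_finger_gap())
c=viewer.get_calibration("wrist"); im=viewer.get_image("wrist"); cv2.imwrite("pics/w4.png",im[:,:,::-1])
print(manip.current_clock())
```

```text
True [ 0.25077299 -0.06403286 -0.96592583] [-0.25077299  0.06403286  0.96592583]
gap 0.0461818509215311 F 9.998702108860016
lifted gap 0.04575506339506679 F [-1.15 -1.66 -1.18] t 43.9417
down h 0.004999999999999999 f [-2.56 -1.34  6.54] 6.868505160899624
-0.004 1.51 -0.38
-0.005 2.9 -0.53
-0.006 3.84 -0.42
[0.64031168 0.22799108 0.03319636] 0.04592655369572621
48.8833
```

View pics/w4.png

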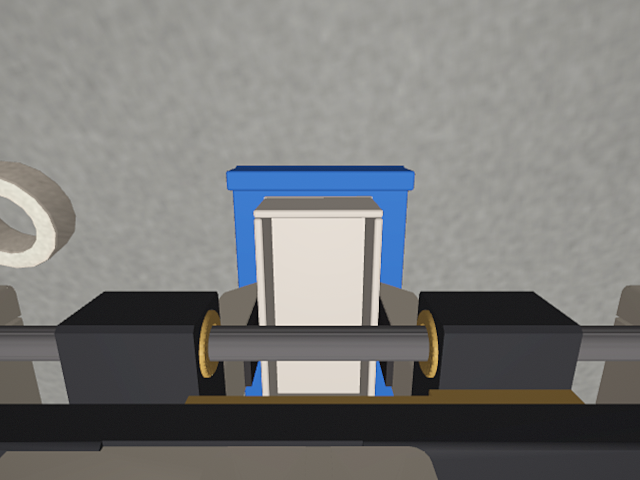

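The trough is centred and in line with the stand. The cleat band spans rows 170–189 and the trough's end wall rows 198–210. I'll check the remaining gap numerically.

Run:
```python
from h import *
c=viewer.get_calibration("wrist")
Rs=R.from_euler("z",-.250)*R.from_euler("y",-15,degrees=True); O=np.array([.646,.226,.029])
def onplane(u,v,h):
    e,d=ray(c,u,v); e=Rs.inv().apply(e-O); d=Rs.inv().apply(d); return (e+d*(h-e[2])/d[2]).round(4)
print("trough bottom edge h0",onplane(319,198,0),"top edge h.032",onplane(319,210,.032),onplane(319,216,.032))
print("cleat inner top h.01",onplane(319,189,.01),"outer top",onplane(319,170,.01))
for d,h in [(-.057,0),(-.057,.01),(-.065,.01),(-.065,0)]: print(d,h,w2px(c,O+Rs.apply([d,0,h])))
im=cv2.imread("pics/w4.png")[150:250,220:420]; cv2.imwrite("pics/c4.png",cv2.resize(im,None,fx=4,fy=4,interpolation=cv2.INTER_CUBIC))
```

```text
trough bottom edge h0 [-0.051   0.0008  0.    ] top edge h.032 [-0.0519  0.0007  0.032 ] [-0.0498  0.0007  0.032 ]
cleat inner top h.01 [-0.0563  0.0008  0.01  ] outer top [-0.0638  0.0008  0.01  ]
-0.057 0 (np.float64(317.0671306489851), np.float64(184.10317932795857))
-0.057 0.01 (np.float64(317.00526567920036), np.float64(187.18999915058725))
-0.065 0.01 (np.float64(316.9769722721337), np.float64(166.96530657575425))
-0.065 0 (np.float64(317.04138224324913), np.float64(165.05181987051094))
```

View pics/c4.png

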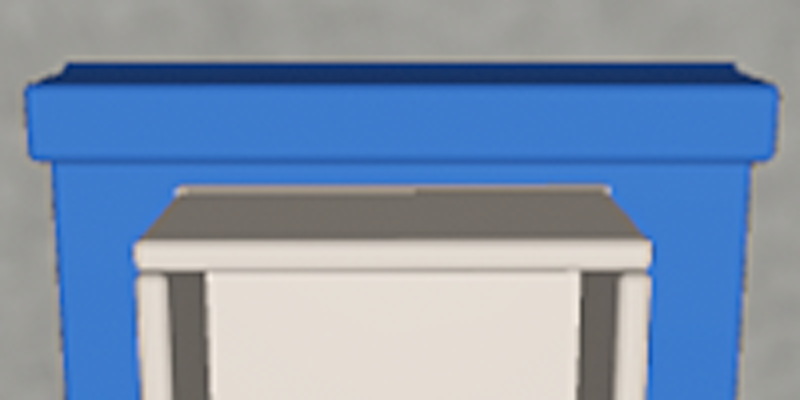

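The crop shows a strip of plate about 5 mm wide between the cleat (row 160) and the trough's bottom edge (row 188). So the force I felt was friction. I'll slide about 4.5 mm further, release and check.

Run:
```python
from h import *
Rs=R.from_euler("z",-.250)*R.from_euler("y",-15,degrees=True); O=np.array([.646,.226,.029])
P=lambda d,h:O+Rs.apply([d,0,h]); e=Rs.apply([1,0,0]); n=Rs.apply([0,0,1])
f1=manip.current_force()
for d in (-.007,-.008,-.009,-.010,-.0105):
    manip.servo_line(P(d,.0055),vel=.02); g=manip.current_force()-f1; print(d,round(g@e,2),round(g@n,2))
    if g@e>5: break
effector.open_jaws(); manip.servo_line(P(d,.06),vel=.1); manip.servo_line(P(d,.13),vel=.3)
im=viewer.get_image("wrist"); c=viewer.get_calibration("wrist"); np.save("w5.npy",c); cv2.imwrite("pics/w5.png",im[:,:,::-1])
manip.move_pose([.5,-.05,.35],down(np.pi/2))
a=viewer.get_image("scene")[:,:,::-1]; b=viewer.get_image("top")[:,:,::-1]
cv2.imwrite("pics/f.png",np.vstack([cv2.resize(im[20:320,60:460,::-1],(400,300)).repeat(1,0),np.zeros((1,400,3),np.uint8)])); 
o=np.zeros((600,800,3),np.uint8); o[:300,:400]=im[0:300,120:520,::-1]; o[:300,400:]=cv2.resize(a[130:280,150:350],(400,300)); o[300:,:400]=cv2.resize(a[270:390,280:440],(400,300)); o[300:,400:]=cv2.resize(b[180:330,380:580],(400,300)); cv2.imwrite("pics/f.png",o)
print(manip.current_clock())
```

```text
-0.007 -1.1 -0.99
-0.008 -0.72 -0.71
-0.009 0.4 -2.76
-0.01 3.14 -4.34
-0.0105 3.41 -4.92
53.6083
```

View pics/f.png

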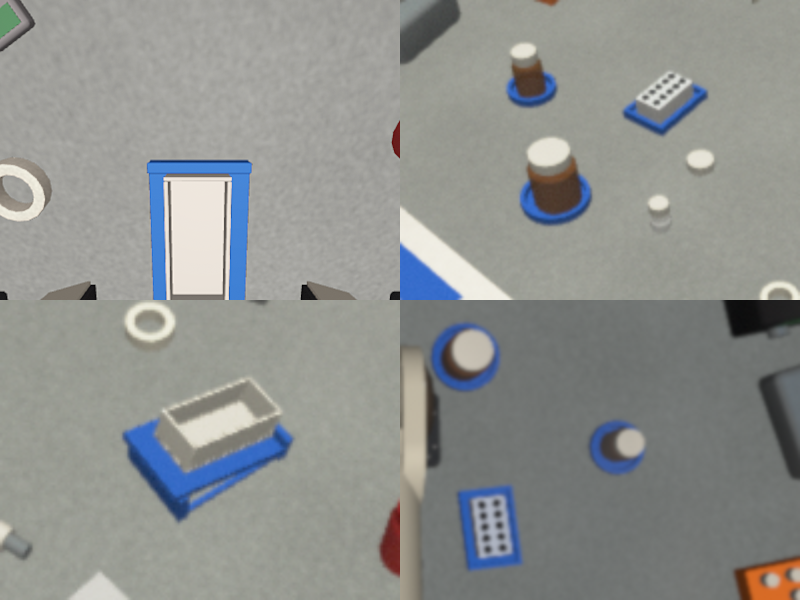

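The final pictures show all four pieces in place: the trough end at the cleat (rows 173–178 in the first panel), flat and centred. Both jars are upright inside their rims and the block is level inside the tray. The arm is clear, so I'm handing in.

```bash
python3 -c "
from bench import manip
print(manip.hand_in(),manip.current_clock())"
```

```text
the job is handed in; nothing more can be done
the job is handed in; nothing more can be done
```

I handed the job in after about 54 s of the 112 s: in the final pictures both jars stand upright in their coasters, the block sits flat in the tray, and the trough lies on the stand against the cleat; the judge's result was not shown.

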